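# Shut down and open the pressure cooker

### The job

The electric pressure cooker has finished. With the fingertips press its power rocker over to off (push down the end that sticks up), then push the round steam button on the lid right down until it stays, and only then press the lid catch at the front so that the lid springs open and stays open. Only press: lift nothing, do not shove the cooker about, and leave the mug, the spice jar, the garlic and the teaspoon where they are.

Things in the scene. Friction and masses are not known exactly. Their poses are not given: they have to be found in the camera images.
- cooker: Electric pressure cooker, loose, 3.5 kg, on rubber feet: round steel pot, 235 mm across, black lid, black console in front. Origin on the worktop under the pot's axis; its front looks along its own -x, +y = robot's left. Covers x -195..140, y -143..143 mm. Console top level, 130 mm high, x -193..-117; closed lid 176 mm high. Console, +y to -y: rocker, catch, flat dark display (not for pressing).
- power_rocker (a joint): Power rocker, a grey see-saw paddle 26 mm (cooker x) by 52 mm (cooker y) in a dark frame on the console's left, pivot at cooker (-148, 60, 134) mm. Snaps to either end: -0.17 rad = on (as found: outer, +y, end up, inner end down), +0.17 = off (outer end down). About 4 N on the raised end tips it; that end drops about 6 mm.
- rocker_raised_end (a point): Point to press on the rocker: top of its outer (+y) end, 16 mm outward of the pivot, about 146 mm above the worktop when on; moves with the rocker.
- steam_button (a joint): Travel of the round steam button in m: 0 = up (as found), 0.009 = fully down, straight into the lid. Takes about 4 N, has no spring and stays where it is pushed. Its stem works an interlock pin: until the button is 5 to 6 mm down the lid catch is blocked and gives only a little.
- steam_button_top (a point): Centre of the top of the steam button: grey mushroom cap 37 mm across in a black collar 52 mm across, on the lid near its right front edge, at cooker (-79, -43) mm, 198 mm above the worktop while up. Wall cabinets hang above the worktop beyond about x = 0.62 m of the room: keep the wrist clear of them.
- lid_catch (a joint): Lid catch, a steel rocking latch between console and lid: a level pad 46 mm (cooker x) by 48 mm (y) in front, a hook behind it lapping over the lid's nose; pivot at cooker (-124, 0, 129) mm. 0 rad = hooked, 0.24 = pad fully down; it lets the lid go at about 0.16. Sprung back; 3 to 5 N on the pad, which sinks about 8 mm.
- catch_pad (a point): Point to press on the catch: top of the pad, 33 mm in front of its pivot, at cooker (-157, 0, 150) mm.
- cooker_lid (a joint): Lid angle in rad about the hinge at the cooker's back (cooker (124, 0, 138) mm): 0 = shut, 1.15 = fully open. Once the catch lets go a spring (about 2 N at the front edge) lifts it within about a second. The front edge rises to 360 mm: draw the hand away forward (cooker -x) and up if the lid rests against it.
- lid_front_edge (a point): Middle of the front edge of the lid, 240 mm in front of the hinge; moves with the lid. 146 mm above the worktop when shut.
- mug: Two-tone mug, 82 mm across, 100 mm high, handle on its own -y side (118 mm over all); origin under the middle. Stands left of the console; leave it.
- spice_jar: Spice jar, glass with a black cap, 41 mm across, 105 mm high; origin under its middle. Stands right of the console; leave it.
- garlic: Garlic bulb, about 50 mm; origin at its underside. Lies right of the console, near the spice jar; leave it.
- teaspoon: Steel teaspoon, 139 x 30 x 10 mm, long axis = its x; origin at the underside of its middle. Lies left of the pot; leave it.

How it is judged:
By the outcome, as a careful person would: the job done as asked, in the order asked, and still so for the second after the job is handed in, with the robot touching nothing.
It also fails if it takes over 40 s, if anything falls off the work surface, if the arm or the gripper's body presses on something with over 40 N, if the wrist force passes 120 N, or if a joint passes its speed limit or range.

### The arm

A 6-joint arm with a two-finger parallel gripper is mounted at the origin on a cart in front of the work surface, level with it; the furniture and walls round the work are solid. World frame = base frame: x ahead of the robot, y to its left, z up, the work surface at z = 0. Lengths are in m, angles in rad, forces in N, time in s.
With the tool pointing down it reaches from about 0.375 to 0.9 m from the base axis. Payload 3.1 kg.
Tool frame: the origin (TCP) lies on the centre line of the jaws, within the pads' length; the fingertips stand 22 mm ahead of it and the grasp point (between the pads) lies 3 mm ahead of it; z points along the fingers, y is the line along which they close (so a half turn about z gives the same grasp; the last joint's range is limited). The gripper opens to 85 mm and grips with 20 to 120 N. Pads are 22 mm wide; open, the fingers measure 114 mm over their backs; the gripper's body (76 mm by 85 mm) begins 54 mm behind the grasp point. The pads swing forward as they close: fully open they stand 13 mm farther back than shut.
Start: joints at [0.935, 0.527, 1.433, -0, 1.181, -0.178], TCP at [0.276, 0.561, 0.253] pointing down, gripper open.
Joint ranges: [-3.08, 3.08], [-0.75, 2.2], [0.22, 2.44], [-1.43, 4.57], [0, 2.65], [-2.85, 2.85]. Speed limits (rad/s): [2.79, 2.79, 3.14, 3.14, 3.14, 3.14].

### API

Orientations are given as a unit quaternion [x, y, z, w].
In Python, from station import manip gives the robot as it stands.
- The arm moves only by the tool drive_effector, called after "Call:" by a JSON object that holds its "name" and its "arguments", one argument or row to a line. Schema: {"type":"object","properties":{"motion":{"type":"array","items":{"type":"array","prefixItems":[{"type":"array","items":{"type":"number"},"minItems":3,"maxItems":3},{"type":"number"},{"type":"number"}],"minItems":3,"maxItems":3},"minItems":1,"maxItems":20},"grip_force":{"type":"number"},"only":{"type":"string"},"quiet":{"type":"boolean"},"lines":{"type":"string"}},"required":["motion"],"additionalProperties":false}. motion is a list of rows, 1 to 20 of them, each written [[dx, dy, dz], turn, opening]: dx, dy, dz in cm, then a turn about the tool's z in units of 0.25 rad, then the opening from 0.0 (shut) to 1.0 (fully open); each row is the pose to reach, as a shift and turn from the pose commanded when the call began, along the tool's axes at that moment; what a row does not reach only later rows make up. A row lasts 1/10 s, in which the tool goes at most 0.05 m and 0.15 rad, less where a joint would pass 70% of its speed; a pose out of reach is approached as far as the arm can. The fingers move at their own pace and stop on an object; grip_force is the grip in N (left out, the last holds). Time passes only in rows, so rows that do not move let the fingers close. The tool returns the time, the measured TCP pose, the force, the opening and the grip force at its end. only (a regular expression) keeps the lines of the reply that match it, lines (a string "A,B") keeps lines A to B, and quiet returns only ok. Input that does not fit is refused with a message, and nothing moves.
- manip.sense(): the state, without advancing time (a new reading comes with each control period).
- manip.snapshot(name): name is "scene" or "top" or "wrist"; returns a dict with "pixels" (420x560x3 uint8, red, green, blue), "range_z" (420x560 float32, m along the optical axis (not along the pixel's ray), 0 where there is no reading), "fov_y" (degrees; the focal length in pixels is half the picture's height over the tangent of half this angle, whatever the lens; pixels are square), "cx", "cy" (the principal point, pixels), "k1" (the pictures are not rectified: a ray, as slopes to the right and down, at radius r is drawn at 1 + k1 r^2 times it, then the intrinsics apply), "R" (3x3) and "t" (3): a world point X has camera coordinates R X + t; the wrist camera has in their place "hand_eye" (4x4, takes a point from camera to tool coordinates, whose origin is the TCP and whose axes are the flange's). Camera axes: x right, y down, z forward; pixel columns grow to the right and rows downward; lengths in m; the calibration is good to about 2 mm. A picture is of the moment at which its call begins: read the wrist's pose just before it.
- manip.sign_off(): hands the job in; it is judged then, once.
The state is a dict: "t": time; "q": joint angles; "qd": joint speeds; "tau": joint torques, N m; "tcp_pos": TCP position; "tool_rot": TCP orientation; "force": force on the tool from outside, world axes, zero at the start; "ft_torque": the same for the moment, N m; "finger_gap": opening from 0.0 (shut) to 1.0 (fully open); "gripper_force": force on a finger pad.
Only numpy, scipy, OpenCV 4.12 (cv2) and the standard library are available. Lean on these libraries where they do the work, as an engineer would, in place of code of your own. Each camera call takes 0.05 s, during which the arm holds its last target. There are 200 camera calls.

## Working session

There is one attempt and no reset: what is moved stays moved. The work goes in short steps, Python scripts to look and compute and a tool call to move; the robot and the scene stay as the last step left them, time stands still between calls to the robot, and variables do not carry over. Pictures are saved under pics/ and viewed, at most 10 in all, crops included, and the job is handed in when it is done.

```bash
ls; mkdir -p pics; cat > h.py <<'E'
import numpy as np,cv2
from station import manip
def snap(n,f=None):
    s=manip.sense(); d=manip.snapshot(n)
    if f: cv2.imwrite('pics/'+f,cv2.cvtColor(d['pixels'],cv2.COLOR_RGB2BGR))
    return s,d
def cloud(d):
    "world points per pixel (fixed cameras)"
    h,w=d['range_z'].shape; f=h/2/np.tan(np.radians(d['fov_y'])/2)
    K=np.array([[f,0,d['cx']],[0,f,d['cy']],[0,0,1]])
    u,v=np.meshgrid(np.arange(w),np.arange(h))
    p=cv2.undistortPoints(np.stack([u,v],-1).reshape(-1,1,2).astype(float),K,np.array([d['k1'],0,0,0.])).reshape(h,w,2)
    z=d['range_z'].astype(float)
    C=np.dstack([p[...,0]*z,p[...,1]*z,z])
    return (C-d['t'])@d['R']
E
python3 - <<'E'
from h import *
for n in('top','scene'):
    s,d=snap(n,n+'0.png'); np.savez(n+'0.npz',**d)
    print({k:(v if np.size(v)<13 else np.shape(v)) for k,v in d.items()})
print(s)
E
```

```text
pics
station.py
{'pixels': (420, 560, 3), 'range_z': (420, 560), 'fov_y': 54.16594351921636, 'cx': 280.76195670271534, 'cy': 209.09258845045963, 'k1': -0.10020806311092519, 'R': array([[ 0.01067398, -0.9998994 ,  0.00934066],
       [-0.99784243, -0.01125626, -0.0646821 ],
       [ 0.06478073, -0.00863009, -0.9978622 ]]), 't': array([0.0340339 , 0.55923942, 1.16492048])}
{'pixels': (420, 560, 3), 'range_z': (420, 560), 'fov_y': 50.835065726666, 'cx': 276.06591805338246, 'cy': 212.7104259444739, 'k1': 0.023935347723247388, 'R': array([[ 0.40345856, -0.91470014, -0.02334202],
       [-0.52204319, -0.20916349, -0.82687456],
       [ 0.75145998,  0.34579516, -0.56190178]]), 't': array([-0.18044128,  0.4119884 ,  0.73252142])}
{'t': 0.05, 'q': array([ 9.35508289e-01,  5.28453733e-01,  1.43390169e+00,  5.85816456e-06,
        1.18140074e+00, -1.78501339e-01]), 'qd': array([-0.00101049,  0.0002815 , -0.00086826, -0.0016152 , -0.00012933,
       -0.00034629]), 'tau': array([-4.49766785e-04, -4.43690658e+01, -1.78781050e+01, -2.58626242e-04,
        3.76108175e-03, -3.22366624e-06]), 'tcp_pos': array([0.27523648, 0.5603881 , 0.2523414 ]), 'tool_rot': array([ 2.26413842e-01,  9.74030596e-01, -9.92364147e-04, -4.30603034e-04]), 'force': array([-1.34289689,  0.20232584,  0.66801658]), 'ft_torque': array([-0.00465276,  0.01094731, -0.02836237]), 'gripper_force': 0.0, 'finger_gap': 0.9997920846462812}
```

View pics/top0.png

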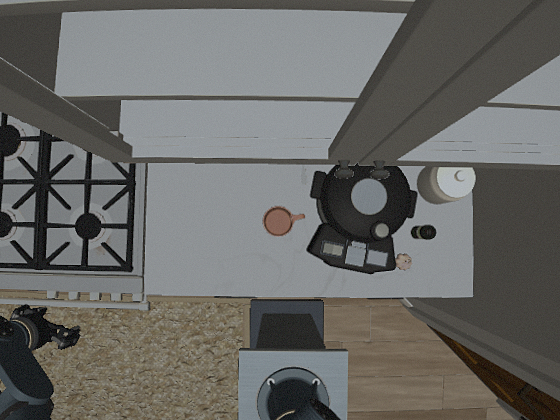

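View pics/scene0.png

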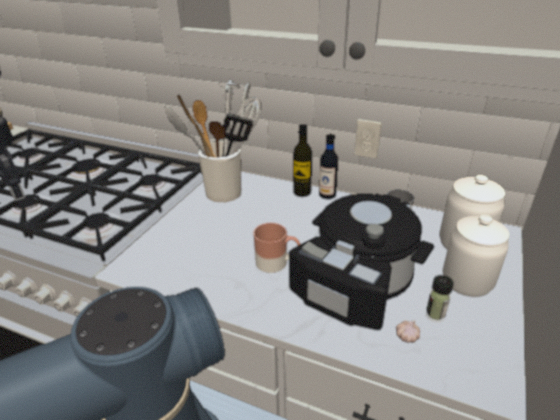

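The top view shows the cooker's pot at about (366,200), the rocker at (333,247), the catch pad at (356,252), the display at (377,257) and the button at (380,230). The mug is at (278,221), the jar at (424,232) and the garlic at (403,261). The cooker is yawed slightly.

```bash
python3 - <<'E'
from h import *
d=dict(np.load('top0.npz')); P=cloud(d); px=d['pixels']
c=cv2.cvtColor(px[150:290,290:450],cv2.COLOR_RGB2BGR)
cv2.imwrite('pics/topcrop.png',cv2.resize(c,None,fx=5,fy=4.2857*1.0,interpolation=cv2.INTER_CUBIC)[:600])
for n,(u,v) in dict(rock=(333,247),catch=(356,252),disp=(377,257),btn=(380,230),lid=(370,197),tab=(290,270)).items(): print(n,P[v,u].round(4),px[v,u])
d2=dict(np.load('scene0.npz')); P2=cloud(d2)
for n,(u,v) in dict(rock=(315,243),catch=(342,253),disp=(370,270),btn=(374,232),tab=(220,290)).items(): print(n,P2[v,u].round(4),d2['pixels'][v,u])
c=cv2.cvtColor(d2['pixels'][190:330,280:440],cv2.COLOR_RGB2BGR)
cv2.imwrite('pics/scenecrop.png',cv2.resize(c,(686,600),interpolation=cv2.INTER_CUBIC))
E
```

```text
rock [ 0.4546 -0.0943  0.1411] [118 118 114]
catch [ 0.4425 -0.1524  0.149 ] [129 134 141]
disp [ 0.4291 -0.2114  0.1303] [127 131 138]
btn [ 0.4985 -0.2019  0.1997] [121 120 116]
lid [ 0.5813 -0.1821  0.179 ] [123 128 134]
tab [ 0.3829  0.0112 -0.0021] [140 146 149]
rock [ 0.4847 -0.0826  0.1307] [39 38 41]
catch [ 0.4512 -0.1543  0.1495] [168 176 183]
disp [ 0.439  -0.2186  0.1337] [168 174 178]
btn [ 0.4834 -0.2098  0.198 ] [141 144 140]
tab [0.3837 0.1189 0.0017] [195 200 206]
```

View pics/topcrop.png

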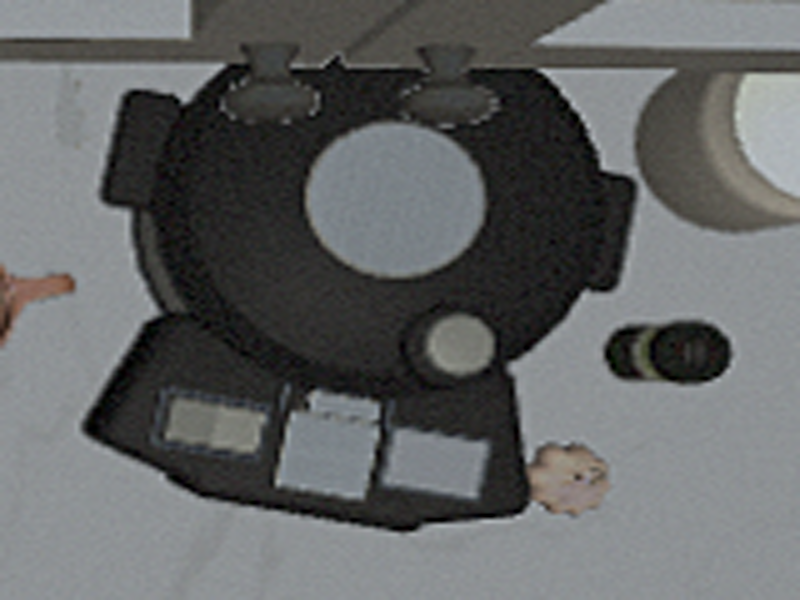

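View pics/scenecrop.png

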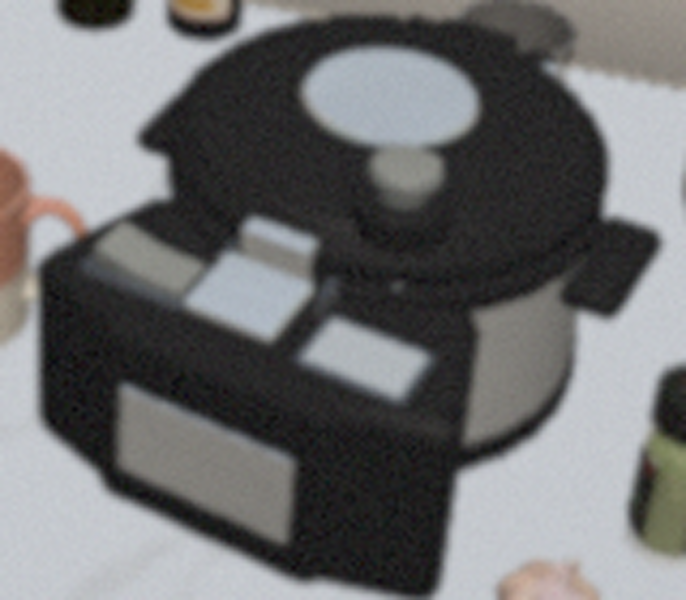

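The crops show the rocker split at top pixel (332.6,249), the pad centre near (355.6,256), the button cap at (382,230) and the lid's steel disc at (369,197). I'll segment these and fit the cooker's pose.

```bash
cat >> h.py <<'E'
def ray(d,uv,z):
    f=210/np.tan(np.radians(d['fov_y'])/2)
    K=np.array([[f,0,d['cx']],[0,f,d['cy']],[0,0,1]])
    p=cv2.undistortPoints(np.array([[uv]],float),K,np.array([d['k1'],0,0,0.])).ravel()
    r=d['R'].T@np.r_[p,1]; o=-d['R'].T@d['t']
    return o+r*(z-o[2])/r[2]
def fit(A,B):
    "2D rigid: B = c + R(yaw) A"
    a=A-A.mean(0); b=B-B.mean(0)
    y=np.arctan2((a[:,0]*b[:,1]-a[:,1]*b[:,0]).sum(),(a*b).sum())
    R=np.array([[np.cos(y),-np.sin(y)],[np.sin(y),np.cos(y)]])
    return y,B.mean(0)-R@A.mean(0),R
E
python3 - <<'E'
from h import *
feat=dict(rock=((-.148,.060),.137),btn=((-.079,-.043),.198),lid=((0,0),.178),pad=((-.157,0),.150))
seeds=dict(top=dict(rock=(331,249),btn=(382,230),lid=(369,197),pad=(355,257)),scene=dict(rock=(314,252),btn=(375,229),lid=(371,212),pad=(339,258)))
for cam in seeds:
    d=dict(np.load(cam+'0.npz')); g=cv2.cvtColor(d['pixels'],cv2.COLOR_RGB2GRAY)
    m=cv2.morphologyEx((g>(85 if cam=='top' else 105)).astype(np.uint8),cv2.MORPH_OPEN,np.ones((2,2),np.uint8)); n,L,st,ce=cv2.connectedComponentsWithStats(m,connectivity=4)
    A=[];B=[];N=[]
    for k,(a,z) in feat.items():
        u,v=seeds[cam][k]; l=L[v,u]; w=ray(d,ce[l],z); print(cam,k,l,st[l],ce[l].round(1),w.round(4))
        if l and st[l][4]<2500: A.append(a);B.append(w[:2]);N.append(k)
    A=np.array(A);B=np.array(B);y,c,R=fit(A,B)
    print('yaw',y.round(3),'c',c.round(4));print(N,(B-(A@R.T+c)).round(4).tolist())
    for k,q in dict(end=(-.148,.076),btn=(-.079,-.043),pad=(-.157,0)).items(): print(k,(c+R@q).round(4))
E
```

```text
top rock 42 [324 244  20  13 186] [333.6 250. ] [ 0.4467 -0.0964  0.137 ]
top btn 37 [376 225  14  13 143] [382.5 231.1] [ 0.4958 -0.2086  0.198 ]
top lid 33 [ 352  180   36   36 1022] [369.6 197.2] [ 0.5809 -0.1813  0.178 ]
top pad 41 [346 242  21  26 411] [356.6 254.8] [ 0.4354 -0.1538  0.15  ]
yaw -0.181 c [ 0.5834 -0.1815]
['rock', 'btn', 'lid', 'pad'] [[-0.0019, -0.0006], [-0.0022, 0.0009], [-0.0025, 0.0002], [0.0065, -0.0006]]
end [ 0.4515 -0.0801]
btn [ 0.4979 -0.2096]
pad [ 0.4289 -0.1532]
scene rock 35 [304 242  51  29 761] [333.7 254.8] [ 0.4534 -0.136   0.137 ]
scene btn 29 [351 202  42  34 907] [372.3 215.9] [ 0.5393 -0.1927  0.198 ]
scene lid 29 [351 202  42  34 907] [372.3 215.9] [ 0.5685 -0.1876  0.178 ]
scene pad 35 [304 242  51  29 761] [333.7 254.8] [ 0.4382 -0.1402  0.15  ]
yaw -0.072 c [ 0.5953 -0.1753]
['rock', 'btn', 'lid', 'pad'] [[0.0014, -0.0312], [0.0259, 0.0198], [-0.0268, -0.0124], [-0.0005, 0.0238]]
end [ 0.4531 -0.0888]
btn [ 0.5134 -0.2125]
pad [ 0.4387 -0.164 ]
```

The top fit is consistent to about 1 mm once the pad is left out, because its mask includes the hook. I'll refit without it and get the shifts.

```bash
cat > go.py <<'E'
from h import *; import sys
from scipy.spatial.transform import Rotation as Ro
A=np.array([(-.148,.060),(-.079,-.043),(0,0)]);B=np.array([(.4467,-.0964),(.4958,-.2086),(.5809,-.1813)])
y,c,R=fit(A,B); T=Ro.from_euler('z',y).as_matrix()
def w(p): return np.r_[c,0]+T@np.array(p)
s=manip.sense(); M=Ro.from_quat(s['tool_rot']).as_matrix()
cy=T[:,1]; turn=np.arctan2(M[:,1]@T[:,0],M[:,1]@cy)
print('cooker',y.round(3),c.round(4),'tcp',s['tcp_pos'].round(4),'F',s['force'].round(1),'turn to align',turn.round(3))
if len(sys.argv)>3:
    g=w(list(map(float,sys.argv[1:4]))); g[2]+=.022
    print('goal tcp',g.round(4),'tool shift',(M.T@(g-s['tcp_pos'])).round(4))
E
python3 go.py -.148 .077 .190
```

```text
cooker -0.18 [ 0.5812 -0.1812] tcp [0.2753 0.5604 0.2524] F [ 0.1 -0.7  0.8] turn to align 0.277
goal tcp [ 0.4494 -0.079   0.212 ] tool shift [-0.4383 -0.497   0.0413]
```
Turn sign: turn angle about tool z by θ: new y = -sinθ ex + cosθ ey. Tool ex at world angle 1.114+? ex=(-.8975,.441) angle 2.685 = 1.114+1.571 . Rotated y angle decreases with θ>0. Need increase → θ=-0.277. check print: after rotation want M_y = cy. fine, -0.277.

The rows are not in the units I measure in: shifts go in cm and turns go in units of 0.25 rad. I convert before sending: -0.19 m is -19, 0.041 m is 4.1, -0.277 rad is -1.108.

Call:
{"name": "drive_effector", "arguments": {
  "motion": [
    [[-6,-7,0],-0.56,0],
    [[-13,-14,0],-1.108,0],
    [[-19,-21,0],-1.108,0],
    [[-25,-28,0],-1.108,0],
    [[-31,-35,0],-1.108,0],
    [[-37,-42,0],-1.108,0],
    [[-42,-47,2],-1.108,0],
    [[-43.8,-49.7,4.1],-1.108,0],
    [[-43.8,-49.7,4.1],-1.108,0],
    [[-43.8,-49.7,4.1],-1.108,0],
    [[-43.8,-49.7,4.1],-1.108,0],
    [[-43.8,-49.7,4.1],-1.108,0],
    [[-43.8,-49.7,4.1],-1.108,0],
    [[-43.8,-49.7,4.1],-1.108,0],
    [[-43.8,-49.7,4.1],-1.108,0],
    [[-43.8,-49.7,4.1],-1.108,0],
    [[-43.8,-49.7,4.1],-1.108,0],
    [[-43.8,-49.7,4.1],-1.108,0]
  ]
}}

```text
t: 1.9
tcp_pos: [0.4489, -0.0765, 0.2125]
tool_rot: [0.089, 0.996, 0.0, -0.0]
force: [0.7, 0.3, 0.6]
finger_gap: 0.002
gripper_force: 0.0
```

```bash
python3 go.py -.148 .077 .150; python3 - <<'E'
from h import *
s,d=snap('wrist','w1.png'); np.savez('w1.npz',**d); print(d['hand_eye'].round(3),s['finger_gap'])
E
```

```text
cooker -0.18 [ 0.5812 -0.1812] tcp [ 0.4489 -0.0765  0.2125] F [0.7 0.3 0.6] turn to align -0.003
goal tcp [ 0.4494 -0.079   0.172 ] tool shift [-0.001  -0.0023  0.0405]
[[-0.002 -0.963 -0.27   0.07 ]
 [ 1.    -0.002 -0.     0.   ]
 [-0.    -0.27   0.963 -0.12 ]
 [ 0.     0.     0.     1.   ]] 0.001709657336558675
```

View pics/w1.png

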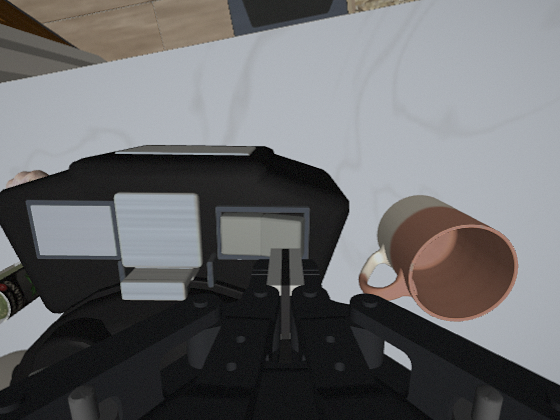

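The wrist view shows the rocker frame at (216..311, 206..262), the pad at (116..201, 194..267) and the fingertips at about (287,250). I'll cross-check positions from this view.

```bash
python3 - <<'E'
from go import *
d=dict(np.load('w1.npz')); H=d['hand_eye']; Rw=M@H[:3,:3]; tw=M@H[:3,3]+s['tcp_pos']
d['R']=Rw.T; d['t']=-Rw.T@tw
for n,uv,z in [('rockL',(216,232),.134),('rockR',(311,232),.134),('rocktop',(263,207),.134),('pad',(158.5,230),.150),('padfront',(158,194),.15),('padback',(160,267),.15),('disp',(75,230),.130)]:
    X=ray(d,uv,z); print(n,X.round(4),'cooker',(T.T@(X-np.r_[c,0])).round(4))
E
```

```text
cooker -0.18 [ 0.5812 -0.1812] tcp [ 0.4491 -0.0768  0.2125] F [0.3 0.2 0.3] turn to align -0.003
rockL [ 0.4428 -0.1196  0.134 ] cooker [-0.1472  0.0358  0.134 ]
rockR [ 0.4536 -0.0605  0.134 ] cooker [-0.1472  0.0959  0.134 ]
rocktop [ 0.4321 -0.0872  0.134 ] cooker [-0.1636  0.0658  0.134 ]
pad [ 0.4307 -0.1477  0.15  ] cooker [-0.1541  0.006   0.15  ]
padfront [ 0.4099 -0.142   0.15  ] cooker [-0.1755  0.0079  0.15  ]
padback [ 0.4535 -0.1533  0.15  ] cooker [-0.1307  0.0046  0.15  ]
disp [ 0.4266 -0.2095  0.13  ] cooker [-0.1471 -0.0556  0.13  ]
```

In the tool's units: 0.048 m is 4.8, 0.049 m is 4.9.

Call:
{"name": "drive_effector", "arguments": {
  "motion": [
    [[-0.1,0,2],0,0],
    [[-0.1,0,3.5],0,0],
    [[-0.1,0,4],0,0],
    [[-0.1,0,4.3],0,0],
    [[-0.1,0,4.6],0,0],
    [[-0.1,0,4.8],0,0],
    [[-0.1,0,4.9],0,0]
  ]
}}

```text
t: 2.65
tcp_pos: [0.4508, -0.0785, 0.1636]
tool_rot: [0.09, 0.996, -0.0, 0.001]
force: [-0.2, 0.5, 0.1]
finger_gap: 0.0
gripper_force: 0.2
```

Call:
{"name": "drive_effector", "arguments": {
  "motion": [
    [[0,0,0.1],0,0],
    [[0,0,0.2],0,0],
    [[0,0,0.2],0,0]
  ]
}}

```text
t: 2.95
tcp_pos: [0.4507, -0.0787, 0.1617]
tool_rot: [0.09, 0.996, -0.0, 0.0]
force: [-0.2, -0.3, 4.1]
finger_gap: 0.001
gripper_force: 1.7
```

```bash
python3 go.py -.148 .077 .14
```

```text
cooker -0.18 [ 0.5812 -0.1812] tcp [ 0.4507 -0.0787  0.1617] F [-0.2 -0.3  4.1] turn to align -0.0
goal tcp [ 0.4494 -0.079   0.162 ] tool shift [ 0.0012 -0.0005 -0.0003]
```

In the tool's units: 0.002 m is 0.2, 0.001 m is 0.1.

Call:
{"name": "drive_effector", "arguments": {
  "motion": [
    [[0,0,0.1],0,0],
    [[0,0,0.2],0,0],
    [[0,0,0.2],0,0]
  ]
}}

```text
t: 3.25
tcp_pos: [0.4507, -0.0788, 0.1613]
tool_rot: [0.09, 0.996, -0.0, 0.001]
force: [-3.8, 0.6, 19.4]
finger_gap: 0.002
gripper_force: 9.9
```

Call:
{"name": "drive_effector", "arguments": {
  "motion": [
    [[0,0,-2],0,0],
    [[0,0,-5],0,0],
    [[0,0,-5],0,0],
    [[0,0,-5],0,0]
  ]
}}

```text
t: 3.65
tcp_pos: [0.4507, -0.0787, 0.2097]
tool_rot: [0.09, 0.996, -0.0, 0.001]
force: [0.6, 0.6, -0.1]
finger_gap: -0.0
gripper_force: 0.0
```

```bash
python3 - <<'E'
from h import *
s,d=snap('wrist'); np.savez('w2.npz',**d)
c=cv2.cvtColor(d['pixels'],cv2.COLOR_RGB2BGR)[180:300,180:340]
cv2.imwrite('pics/w2.png',cv2.resize(c,(640,480),interpolation=cv2.INTER_CUBIC))
E
python3 go.py -.079 -.043 .235
```

```text
cooker -0.18 [ 0.5812 -0.1812] tcp [ 0.4501 -0.0784  0.209 ] F [-0.8  0.5  0.6] turn to align -0.0
goal tcp [ 0.4958 -0.2094  0.257 ] tool shift [-0.0684 -0.1207 -0.0481]
```

View pics/w2.png

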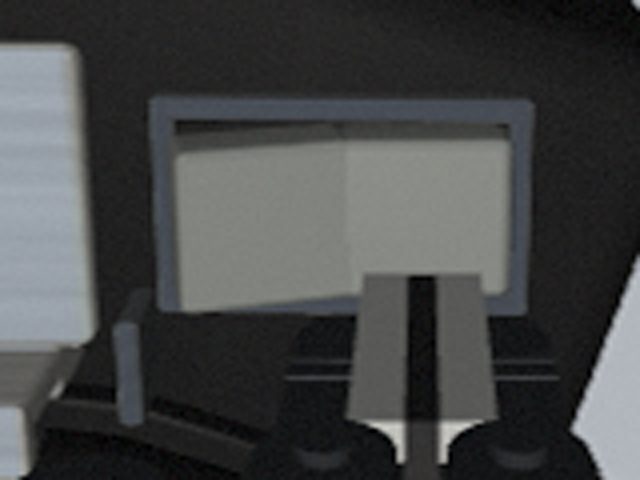

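In the crop the left (inner) rocker end now laps over the frame edge and the right (outer) end has sunk, so the rocker is off. I'll confirm with depth while moving over to the button.

```bash
python3 - <<'E'
from go import *
for f,off in (('w1.npz',.2125),('w2.npz',None)):
    d=dict(np.load(f)); p=s['tcp_pos'].copy()
    if off: p=np.array([.4491,-.0768,.2125])
    H=d['hand_eye']; Rw=M@H[:3,:3]; d['R']=Rw.T; d['t']=-Rw.T@(M@H[:3,3]+p); C=cloud(d)
    for u in (230,240,250,278,290,300): print(f,u,C[222:236,u].mean(0).round(4))
E
```

```text
cooker -0.18 [ 0.5812 -0.1812] tcp [ 0.4501 -0.0784  0.209 ] F [-0.8  0.5  0.6] turn to align -0.0
w1.npz 230 [ 0.4405 -0.1092  0.1392]
w1.npz 240 [ 0.4373 -0.1003  0.1532]
w1.npz 250 [ 0.4383 -0.0947  0.1534]
w1.npz 278 [ 0.4445 -0.0799  0.143 ]
w1.npz 290 [ 0.4451 -0.0727  0.1452]
w1.npz 300 [ 0.4458 -0.0668  0.1462]
w2.npz 230 [ 0.4385 -0.1086  0.1454]
w2.npz 240 [ 0.4401 -0.1032  0.1435]
w2.npz 250 [ 0.4415 -0.0976  0.1425]
w2.npz 278 [ 0.4458 -0.0816  0.1388]
w2.npz 290 [ 0.4472 -0.0745  0.1385]
w2.npz 300 [ 0.4484 -0.0685  0.138 ]
```

Call:
{"name": "drive_effector", "arguments": {
  "motion": [
    [[0,0,-4.8],0,0],
    [[-2,-4,-4.8],0,0],
    [[-4,-8,-4.8],0,0],
    [[-6.8,-12.1,-4.8],0,0],
    [[-6.8,-12.1,-4.8],0,0],
    [[-6.8,-12.1,-4.8],0,0],
    [[-6.8,-12.1,-4.8],0,0]
  ]
}}

```text
t: 4.4
tcp_pos: [0.4945, -0.2084, 0.2559]
tool_rot: [0.09, 0.996, 0.001, -0.002]
force: [-1.0, -0.3, -0.8]
finger_gap: -0.001
gripper_force: 0.0
```

```bash
python3 go.py -.079 -.043 .200;  python3 - <<'E'
from h import *
s,d=snap('wrist','w3.png')
E
```

```text
cooker -0.18 [ 0.5812 -0.1812] tcp [ 0.4945 -0.2084  0.2559] F [-1.  -0.3 -0.8] turn to align -0.0
goal tcp [ 0.4958 -0.2094  0.222 ] tool shift [-0.0016 -0.0008  0.0339]
```

View pics/w3.png

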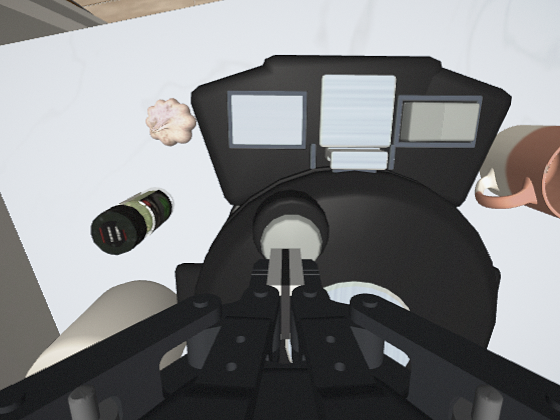

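Depth confirms the rocker is off, with the outer end down from 146 to 138 mm. The button cap at about (290,240) lies straight below the fingertips at (287,250), so I press down.

Call:
{"name": "drive_effector", "arguments": {
  "motion": [
    [[-0.1,-0.1,2],0,0],
    [[-0.1,-0.1,3.2],0,0],
    [[-0.1,-0.1,3.6],0,0],
    [[-0.1,-0.1,3.9],0,0],
    [[-0.1,-0.1,4.2],0,0],
    [[-0.1,-0.1,4.4],0,0],
    [[-0.1,-0.1,4.5],0,0],
    [[-0.1,-0.1,4.5],0,0]
  ]
}}

```text
t: 5.25
tcp_pos: [0.4967, -0.2108, 0.2125]
tool_rot: [0.09, 0.996, -0.0, 0.0]
force: [0.1, 1.0, 2.7]
finger_gap: -0.005
gripper_force: 1.3
```

Call:
{"name": "drive_effector", "arguments": {
  "motion": [
    [[0,0,0.1],0,0],
    [[0,0,0.1],0,0],
    [[0,0,0.1],0,0]
  ]
}}

```text
t: 5.55
tcp_pos: [0.4968, -0.211, 0.2115]
tool_rot: [0.09, 0.996, -0.0, 0.0]
force: [-0.7, 2.1, 2.5]
finger_gap: 0.0
gripper_force: 1.6
```

In the tool's units: 0.001 m is 0.1.

Call:
{"name": "drive_effector", "arguments": {
  "motion": [
    [[0,0,0.1],0,0],
    [[0,0,0.1],0,0]
  ]
}}

```text
t: 5.75
tcp_pos: [0.4968, -0.211, 0.2103]
tool_rot: [0.09, 0.996, -0.0, 0.0]
force: [-1.2, 2.2, 3.5]
finger_gap: -0.001
gripper_force: 1.6
```

Call:
{"name": "drive_effector", "arguments": {
  "motion": [
    [[0,0,0.1],0,0],
    [[0,0,0.1],0,0]
  ]
}}

```text
t: 5.95
tcp_pos: [0.4967, -0.2109, 0.2098]
tool_rot: [0.09, 0.996, -0.0, 0.0]
force: [-0.5, 2.5, 6.6]
finger_gap: -0.002
gripper_force: 3.4
```

Call:
{"name": "drive_effector", "arguments": {
  "motion": [
    [[0,0,0.1],0,0],
    [[0,0,0.1],0,0]
  ]
}}

```text
t: 6.15
tcp_pos: [0.4967, -0.2109, 0.2094]
tool_rot: [0.09, 0.996, -0.0, 0.0]
force: [-3.1, 4.1, 10.6]
finger_gap: 0.003
gripper_force: 5.2
```

Call:
{"name": "drive_effector", "arguments": {
  "motion": [
    [[0,0,0.1],0,0],
    [[0,0,0.1],0,0]
  ]
}}

```text
t: 6.35
tcp_pos: [0.4967, -0.211, 0.209]
tool_rot: [0.09, 0.996, -0.0, 0.0]
force: [-4.0, 2.8, 13.5]
finger_gap: 0.001
gripper_force: 7.1
```

Call:
{"name": "drive_effector", "arguments": {
  "motion": [
    [[0,0,-3],0,0],
    [[0,0,-6],0,0],
    [[0,0,-6],0,0],
    [[0,0,-6],0,0],
    [[0,0,-6],0,0]
  ]
}}

```text
t: 6.85
tcp_pos: [0.4959, -0.2107, 0.266]
tool_rot: [0.09, 0.996, 0.0, -0.001]
force: [0.6, 1.0, -0.2]
finger_gap: 0.0
gripper_force: 0.0
```

```bash
python3 - <<'E'
from go import *
s,d=snap('wrist','w4.png')
H=d['hand_eye']; M=Ro.from_quat(s['tool_rot']).as_matrix(); Rw=M@H[:3,:3]; d['R']=Rw.T; d['t']=-Rw.T@(M@H[:3,3]+s['tcp_pos']); C=cloud(d)
for v in range(180,250,5): print(v,C[v,282:296].mean(0).round(4))
E
python3 go.py -.160 0 .225
```

```text
cooker -0.18 [ 0.5812 -0.1812] tcp [ 0.4959 -0.2107  0.266 ] F [ 0.6  1.  -0.2] turn to align -0.0
180 [ 0.4713 -0.2032  0.1537]
185 [ 0.4727 -0.2036  0.1643]
190 [ 0.4738 -0.2039  0.1749]
195 [ 0.4763 -0.2044  0.1784]
200 [ 0.4794 -0.2049  0.1787]
205 [ 0.4809 -0.2053  0.1855]
210 [ 0.4833 -0.2058  0.1885]
215 [ 0.4862 -0.2063  0.1892]
220 [ 0.485  -0.2063  0.2034]
225 [ 0.4925 -0.2074  0.1896]
230 [ 0.4957 -0.208   0.1897]
235 [ 0.4989 -0.2086  0.1898]
240 [ 0.5022 -0.2092  0.19  ]
245 [ 0.5003 -0.2093  0.203 ]
cooker -0.18 [ 0.5812 -0.1812] tcp [ 0.4958 -0.2106  0.2659] F [ 0.3 -0.5  0.3] turn to align -0.0
goal tcp [ 0.4238 -0.1526  0.247 ] tool shift [0.0812 0.0442 0.0191]
```

View pics/w4.png

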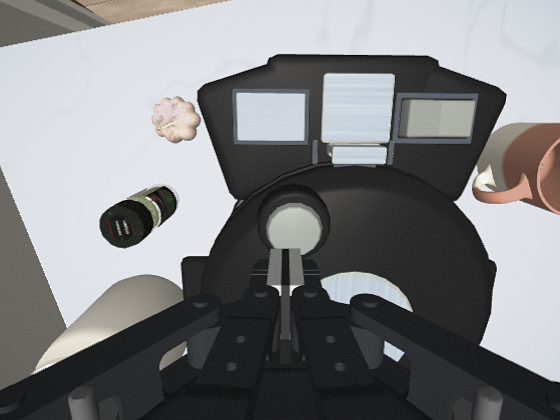

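The cap top is now at 0.1895 m against 0.198 before, so the button is fully down. Next is the catch.

In the tool's units: 0.093 m is 9.3, 0.091 m is 9.1.

Call:
{"name": "drive_effector", "arguments": {
  "motion": [
    [[4,2.2,0],0,0],
    [[8.1,4.4,1],0,0],
    [[8.1,4.5,1.9],0,0],
    [[8.1,4.5,5],0,0],
    [[8.1,4.5,8],0,0],
    [[8.1,4.5,8.8],0,0],
    [[8.1,4.5,9.1],0,0],
    [[8.1,4.5,9.3],0,0],
    [[8.1,4.5,9.3],0,0]
  ]
}}

```text
t: 7.8
tcp_pos: [0.4255, -0.1525, 0.1748]
tool_rot: [0.09, 0.996, -0.0, 0.001]
force: [-0.5, -0.2, -0.4]
finger_gap: 0.002
gripper_force: 0.0
```

```bash
python3 go.py -.16 0 .15
```

```text
cooker -0.18 [ 0.5812 -0.1812] tcp [ 0.4255 -0.1525  0.1748] F [-0.5 -0.2 -0.4] turn to align -0.0
goal tcp [ 0.4238 -0.1526  0.172 ] tool shift [ 0.0017 -0.0003  0.0028]
```

Call:
{"name": "drive_effector", "arguments": {
  "motion": [
    [[0.2,0,0.2],0,0],
    [[0.2,0,0.4],0,0],
    [[0.2,0,0.6],0,0],
    [[0.2,0,0.8],0,0],
    [[0.2,0,0.9],0,0],
    [[0.2,0,1],0,0],
    [[0.2,0,1],0,0]
  ]
}}

```text
t: 8.5
tcp_pos: [0.4203, -0.151, 0.1642]
tool_rot: [0.089, 0.996, 0.001, -0.003]
force: [-7.0, -0.7, 6.3]
finger_gap: 0.001
gripper_force: 3.8
```

Call:
{"name": "drive_effector", "arguments": {
  "motion": [
    [[0,0,0.1],0,0],
    [[0,0,0.2],0,0],
    [[0,0,0.2],0,0]
  ]
}}

```text
t: 8.8
tcp_pos: [0.4201, -0.151, 0.1632]
tool_rot: [0.089, 0.996, 0.0, -0.003]
force: [-11.1, -0.6, 17.3]
finger_gap: -0.001
gripper_force: 9.5
```

The force of -11 N in x suggests the lid is leaning on the hand. I'll draw away forward, then up.

In the tool's units: -0.1 m is -10, 0.1 m is 10.

Call:
{"name": "drive_effector", "arguments": {
  "motion": [
    [[1,0,0],0,0],
    [[2,0,-0.5],0,0],
    [[3.5,0,-2],0,0],
    [[5,0,-4],0,0],
    [[5,0,-7],0,0],
    [[5,3,-10],0,0],
    [[5,6,-14],0,0],
    [[5,10,-16],0,0],
    [[5,15,-16],0,0],
    [[5,20,-16],0,0],
    [[5,25,-16],0,0],
    [[5,30,-16],0,0],
    [[5,35,-16],0,0],
    [[5,35,-16],0,0],
    [[5,35,-16],0,0],
    [[5,35,-16],0,0]
  ]
}}

```text
t: 10.4
tcp_pos: [0.4357, 0.2007, 0.322]
tool_rot: [0.09, 0.996, -0.0, -0.001]
force: [0.1, -1.0, -0.7]
finger_gap: -0.002
gripper_force: 0.0
```

```bash
python3 - <<'E'
from h import *
s,d=snap('scene','s5.png'); P=cloud(d); print(s['t'],s['force'])
E
```

```text
10.4 [ 0.12449823 -1.04863454 -0.66835668]
```

View pics/s5.png

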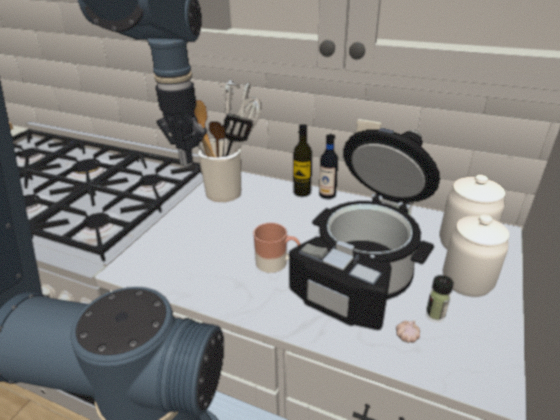

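The lid stands open at about (390,165). The console at (340,280), the mug at (272,247), the jar at (440,297) and the garlic at (408,330) are where they were, and the arm is clear. I'll hand it in.

Call:
{"name": "drive_effector", "arguments": {
  "motion": [
    [[0,0,0],0,0],
    [[0,0,0],0,0],
    [[0,0,0],0,0],
    [[0,0,0],0,0],
    [[0,0,0],0,0]
  ]
}}

```text
t: 10.95
tcp_pos: [0.4364, 0.2013, 0.3223]
tool_rot: [0.09, 0.996, 0.0, 0.0]
force: [0.8, -0.2, -0.3]
finger_gap: -0.0
gripper_force: 0.0
```

```bash
python3 -c "
from station import manip
print(manip.sign_off())"
```

```text
the job is handed in; nothing more can be done
None
```

The rocker is off, the steam button is fully down and the lid sprang open and stayed open, in that order; the cooker, mug, jar and garlic look unmoved (the teaspoon was not visible in the pictures), and the job was handed in at about 11 s with the arm clear.

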